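# Lay out the side cutters and hold the photo reflector at its mark

### The job

Get the photo stand ready for a record picture of the pliers: lay the side cutters flat inside the empty outlined field on the stand, straight and with their jaws pointing the same way as the pliers beside them, and let go. Then swing the hinged aluminium reflector beyond the fields up by its grip bar until it is in line with the pointer on the quadrant, and keep holding it there: it drops if released, so the program finishes with the gripper still holding it steady. Do not disturb the pliers, the pointer, the loupe or the gold ring.

Things in the scene. Friction and masses are not known exactly. Their poses are not given: they have to be found in the camera images.
- stand: Fixed photo stand: grey base board, x -130 to +95 mm, y -86 to +82 mm, top 8 mm above the work surface (origin z = 0; x to the robot's right, y away from it, z up). On its left two flat black outlines, 135 (x) by 70 mm (y), centred at x = -55 mm, y = -42 mm (pliers in it) and y = +42 mm (empty). On its right the reflector; at y = -78 to -97 mm upright quadrant and pointer, up to 125 mm high.
- empty_field (a point): Centre of the empty outlined field (the one farther from the robot), on the base's top face; axes as the stand's: the long side of the field is x. The jaws must point to +x, as the pliers' do.
- hinge (a point): Middle of the reflector's hinge axis, 30 mm above the work surface, at x = +25 mm, y = 0 on the stand; the axis runs along the stand's y. Axes as the stand's.
- reflector (a joint): Angle of the reflector about its hinge, rad: 0 lying level, pointing to the stand's +x (right), at 30 mm height; it grows as the free right edge swings up and towards the fields; stop at 1.4. Free-moving, 0.16 kg: it falls back to 0 when let go.
- grip_bar (a point): Centre of the reflector's grip bar: black, 14 mm diameter, 24 mm long along the hinge, on a 12 mm tongue at the middle of the free edge, 106 mm from the hinge axis; the plate (150 mm wide) ends 82 mm from it. Can be pinched from above over its 24 mm length and turns between the fingers. Level, it is 30 mm over the work surface, beyond the base's edge. x away from the hinge, y along it.
- mark (a joint): Angle of the dark pointer on the quadrant, rad, measured like the reflector's angle about the same axis: the reflector is in line when both values are equal. Set differently each time, 0.6 to 1.1; stiff, must not be moved.
- mark_tip (a point): Tip of the pointer, 92 mm from the hinge axis, at the stand's y = -86.5 mm; x axis along the pointer, away from the hinge. The pointer has a brass knob near its tip.
- cutters: Side cutters, dark brown handles, 119 mm long, 46 mm wide over the handles, 10 mm thick, 0.14 kg, lying flat on the board; rigid (handles do not move). Origin on the underside at mid-length; x along the tool to the jaws, z up. Handles are widest (46 mm) behind the origin; the joint is 16 mm wide, 28 to 44 mm ahead of it.
- cutters_jaws (a point): Point at the jaws of the side cutters, 55 mm ahead of the origin (+x), 5 mm above the underside.
- pliers: Chrome parallel pliers, 128 x 58 x 10 mm, lying loose in the field nearer the robot with their jaws to the stand's +x; leave them. Origin on the underside at the middle of the length, x axis towards the jaws.
- loupe: Small folding loupe, 22 x 33 x 12 mm, loose on the board; leave it. Origin at its underside.
- gold_ring: Finger ring, 22 x 25 x 6 mm, loose on the board; leave it. Origin at its underside.

How it is judged:
On the way, in this order (a step that is already met when the one before it is completed fails the run):
1. the side cutters lie flat in the empty field, jaws the same way as the pliers', released (x of cutters in the frame of empty_field between -0.015 and 0.015 m and y of cutters in the frame of empty_field between -0.015 and 0.015 m and z of cutters in the frame of empty_field between -0.005 and 0.005 m and angle between the x axis of cutters and the x axis of empty_field, either way round below 0.15 rad and x of cutters_jaws in the frame of empty_field above 0.03 m and angle between cutters's own z axis and vertical below 0.1 rad and contact force between the fingers and cutters below 0.05 N and linear speed of cutters below 0.02 m/s), for 0.2 s.
2. the reflector is swung up in line with the pointer (angle between the x axis of grip_bar and the x axis of mark_tip, either way round below 0.07 rad), for 0.2 s.
At the end, for the whole second after the job is handed in: Fingers hold the reflector (over 0.3 N), still (0.05 rad/s), within 0.07 rad of the pointer, nothing propping it; cutters released, flat in the empty field within 15 mm, straight to 0.15 rad, jaws to the stand's +x; pliers moved under 15 mm, pointer tip under 4 mm (all of step 1 and angle between the x axis of grip_bar and the x axis of mark_tip, either way round below 0.07 rad and velocity of joint reflector between -0.05 and 0.05 rad/s and contact force between the fingers and reflector above 0.3 N and contact force between each of cutters, pliers and reflector below 0.05 N and distance of pliers from where it was at the start of the episode below 0.015 m and distance of mark_tip from where it was at the start of the episode below 0.004 m); the arm keeps its last pose, push and grip.
It fails at once if the pliers are pushed out of place (distance of pliers from where it was at the start of the episode above 0.015 m).
It fails at once if the pointer is moved (distance of mark_tip from where it was at the start of the episode above 0.004 m).
It fails at once if the loupe or the ring is knocked away (distance of any of loupe, gold_ring from where it was at the start of the episode above 0.02 m).
It also fails if it takes over 43 s, if anything falls off the work surface, if the arm or the gripper's body presses on something with over 40 N, if the wrist force passes 120 N, or if a joint passes its speed limit or range.

### The arm

A 6-joint arm with a two-finger parallel gripper is mounted at the origin on a cart in front of the work surface, level with it; the furniture and walls round the work are solid. World frame = base frame: x ahead of the robot, y to its left, z up, the work surface at z = 0. Lengths are in m, angles in rad, forces in N, time in s.
With the tool pointing down it reaches from about 0.325 to 0.875 m from the base axis. Payload 4.4 kg.
Tool frame: the origin (TCP) lies at the very end of the fingers, on their centre line; the grasp point (between the pads) lies 19 mm behind it (bot.hold_point_z is the distance from the TCP to the grasp point, in m); z points along the fingers, x is the direction in which the jaws open and shut, and the axes are right-handed (so a half turn about z gives the same grasp; the last joint's range is limited). The gripper opens to 85 mm and grips with 20 to 120 N. Pads are 22 mm wide; open, the fingers measure 114 mm over their backs; the gripper's body (76 mm by 85 mm) begins 54 mm behind the grasp point. The pads swing forward as they close: fully open they stand 13 mm farther back than shut.
Start: joints at [-1.458, 0.207, 1.542, -0, 1.393, -0.15], TCP at [0.15, -0.555, 0.194] pointing down, gripper open.
Joint ranges: [-2.73, 2.73], [-0.86, 2.22], [0.23, 2.46], [-1.11, 4.25], [0.08, 2.63], [-2.82, 2.82]. Speed limits (rad/s): [2.79, 2.79, 3.14, 3.14, 3.14, 3.14].

### API

Orientations are given as a unit quaternion [w, x, y, z].
In Python, from bench import bot gives the robot as it stands.
- The arm moves only by the shell command python3 -m creep 'ROWS' [OPENING]. ROWS is JSON, a list of rows, each a list of 2 entries, a list of its own where there are three numbers: the shift along the tool's x, y, z in m, then the turn about the tool's z in rad. A call has 1 to 10 rows; each row shifts and turns the commanded pose from where the row before left it, along the tool's axes as they then stand; what a row does not reach is not made up. A row lasts 1/10 s, in which the tool goes at most 50 mm and 8.59 degrees, less where a joint would pass 70% of its speed; a pose out of reach is approached as far as the arm can. A call with a gripper value outside its range is refused whole. OPENING is the closure in counts, from 0 (fully open) to 255 (shut), set as the call begins (- or left out, the last holds). The fingers move at their own pace and stop on an object; the grip force is fixed at half the most. Time passes only in rows, so rows that do not move let the fingers close. It gives the time, the measured TCP pose, the force and the opening at its end, in the units of the state.
- bot.state(): the state, without advancing time (a new reading comes with each control period).
- bot.get_image(name): name is "side" or "top"; returns a dict with "color" (480x640x3 uint8, blue, green, red), "K" (3x3 intrinsics, pixels), "dist" ([k1, k2, p1, p2, k3] as OpenCV has them; the pictures are not rectified), "xyz" and "orientation" of the camera in the world. Camera axes: x right, y up, looking along -z (the intrinsics and any distortion apply to the point x, -y, -z); pixel columns grow to the right and rows downward; lengths in m; the calibration is good to about 2 mm. A picture is of the moment at which its call begins. There is no depth.
- bot.job_done(): hands the job in, once; it reports no verdict.
Trained networks look in the newest picture that a camera, given by its name, has taken for a name from the list of things; names that differ only in an ending like _2 or _b are one class to them, and where a whole thing is asked for, a point or a joint stands for the part that bears it (a point fixed in the world has none). Each returns a list of dicts, best first, with "p" (0 to 1); they miss things now and then, are a little off and sometimes report something else, mostly with a low value. They report only what shows in the picture. A call takes as long as a camera call.
- bot.cut_out(camera, thing): "region" (480x640 bool, what is visible of it) and "position" ([column, row] in pixels, amid what is visible of it).
The state is a dict: "clock": time; "joint_positions": joint angles; "joint_velocities": joint speeds; "joint_efforts": joint torques, N m; "tcp_pos": TCP position; "orientation": TCP orientation; "wrist_force": force on the tool from outside, world axes, zero at the start; "torque": the same for the moment, N m; "width": finger opening in m.
Only numpy, scipy, OpenCV 4.12 (cv2) and the standard library are available. Lean on these libraries where they do the work, as an engineer would, in place of code of your own. Each camera call takes 0.05 s, during which the arm holds its last target. There are 200 camera calls.

## Working session

There is one attempt and no reset: what is moved stays moved. The work goes in short steps, Python scripts to look and compute and a shell command to move; the robot and the scene stay as the last step left them, time stands still between calls to the robot, and variables do not carry over. Pictures are saved under pics/ and viewed, about 8 in all and at most 12, crops included, and the job is handed in when it is done.

```bash
ls; mkdir -p pics
python3 - <<'E'
from bench import bot
import cv2,numpy as np
for n in("side","top"):
    im=bot.get_image(n); cv2.imwrite(f"pics/{n}0.png",im["color"])
    print(n,np.round(im["K"],1).tolist(),im["dist"],im["xyz"],im["orientation"])
    for t in("cutters","pliers","loupe","gold_ring","reflector","mark","grip_bar","cutters_jaws","mark_tip"):
        try: print(t,[(round(d["p"],2),np.round(d["position"]).tolist(),int(d["region"].sum())) for d in bot.cut_out(n,t)][:3])
        except Exception as e: print(t,e)
print(bot.state())
E
```

```text
pics
side [[440.9, 0.0, 318.7], [0.0, 440.9, 239.8], [0.0, 0.0, 1.0]] [-0.00504821  0.          0.          0.          0.        ] [0.20968366 0.54455127 0.46198307] [-0.1821573  -0.10142848  0.48781141  0.84768568]
cutters [(0.4, [298.0, 212.0], 50)]
pliers [(0.58, [371.0, 264.0], 510)]
loupe [(0.82, [343.0, 326.0], 291)]
gold_ring [(0.54, [257.0, 261.0], 9)]
reflector [(0.7, [364.0, 222.0], 1535)]
mark [(0.64, [407.0, 216.0], 144)]
grip_bar [(0.64, [366.0, 220.0], 1525)]
cutters_jaws [(0.47, [292.0, 216.0], 82)]
mark_tip [(0.43, [409.0, 204.0], 30)]
top [[599.4, 0.0, 327.3], [0.0, 599.4, 238.4], [0.0, 0.0, 1.0]] [-0.06538865  0.          0.          0.          0.        ] [ 0.39914408 -0.12878219  1.03479712] [-0.70216107 -0.02581679  0.03289945  0.71078897]
cutters [(0.85, [373.0, 153.0], 796)]
pliers [(0.92, [321.0, 272.0], 914)]
loupe [(0.76, [212.0, 298.0], 213), (0.66, [374.0, 153.0], 710)]
gold_ring []
reflector [(0.61, [394.0, 252.0], 4709)]
mark [(0.6, [355.0, 254.0], 13299)]
grip_bar [(0.55, [392.0, 252.0], 4654)]
cutters_jaws [(0.64, [372.0, 152.0], 781), (0.23, [357.0, 253.0], 13119)]
mark_tip [(0.59, [408.0, 304.0], 102)]
{'clock': 1.0, 'joint_positions': array([-1.45750106e+00,  2.06568633e-01,  1.54149556e+00,  1.54048968e-05,
        1.39355169e+00, -1.50512042e-01]), 'joint_velocities': array([-0.00077772,  0.00163747,  0.00042895, -0.00191143, -0.00122275,
       -0.00012643]), 'joint_efforts': array([ 4.79465161e-04, -3.83057106e+01, -2.91979480e+01, -1.65324186e-04,
        8.25478091e-04,  1.15423089e-05]), 'tcp_pos': array([ 0.14992229, -0.5551003 ,  0.19450161]), 'orientation': array([-1.36237351e-05,  7.93963286e-01, -6.07965706e-01, -2.59775947e-06]), 'wrist_force': array([-0.0429158 , -0.15870049,  0.23889404]), 'torque': array([-0.03805421, -0.01826498,  0.00850861]), 'width': 0.08496986146457113}
```

Run:
```python
import cv2
a=cv2.imread("pics/top0.png")[100:340,180:480]; cv2.imwrite("pics/top0c.png",cv2.resize(a,None,fx=2.5,fy=2.5,interpolation=cv2.INTER_CUBIC))
a=cv2.imread("pics/side0.png")[140:380,200:500]; cv2.imwrite("pics/side0c.png",cv2.resize(a,None,fx=2.5,fy=2.5,interpolation=cv2.INTER_CUBIC))
```

```text
(no output)
```

View pics/top0c.png

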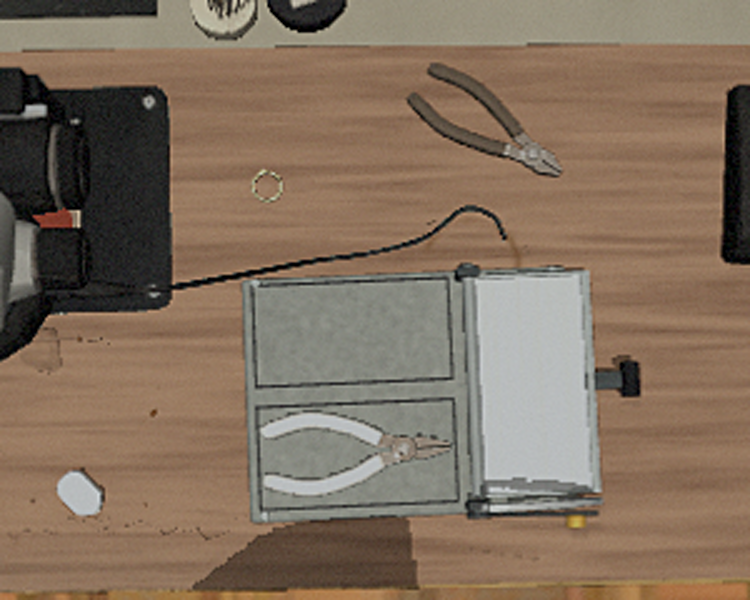

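View pics/side0c.png

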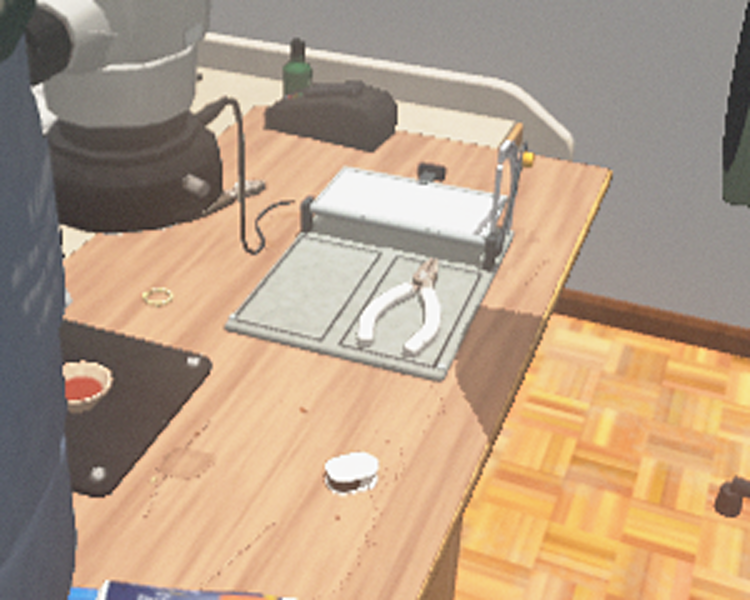

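The top view shows the cutters lying top right with their centre at crop (490,125) and jaws to the lower right. It also has the stand at (420,395), ring (267,186), loupe (80,493) and brass knob (577,521). The side view shows the pliers, the reflector lying level with its grip bar at (430,172), the pointer knob at (530,159), and most of the cutters hidden behind the fixture.

```bash
cat > g.py <<'E'
import numpy as np,cv2
from bench import bot
from scipy.spatial.transform import Rotation as R
from scipy.optimize import least_squares
F=np.diag([1,-1,-1.])
class Cam:
    def __init__(s,n):
        im=bot.get_image(n); s.im=im["color"]; s.K=np.array(im["K"]); s.d=np.array(im["dist"]); s.c=np.array(im["xyz"])
        w,x,y,z=im["orientation"]; s.M=R.from_quat([x,y,z,w]).as_matrix()@F
    def proj(s,P):
        P=(np.atleast_2d(P)-s.c)@s.M
        return cv2.projectPoints(P.reshape(-1,1,3),np.zeros(3),np.zeros(3),s.K,s.d)[0].reshape(-1,2)
    def ray(s,uv):
        q=cv2.undistortPoints(np.array(uv,float).reshape(-1,1,2),s.K,s.d).reshape(-1,2)
        return np.c_[q,np.ones(len(q))]@s.M.T
    def plane(s,uv,z):
        r=s.ray(uv); return s.c+r*((z-s.c[2])/r[:,2])[:,None]
def tri(cs,uvs):
    A=0;b=0
    for c,u in zip(cs,uvs):
        r=c.ray([u])[0]; r/=np.linalg.norm(r); N=np.eye(3)-np.outer(r,r); A=A+N; b=b+N@c.c
    X=np.linalg.solve(A,b); return X,[np.round(c.proj(X)[0]-u,1).tolist() for c,u in zip(cs,uvs)]
# stand frame -> world, p=(x0,y0,yaw,z)
def s2w(P,p):
    P=np.atleast_2d(P); c,s=np.cos(p[2]),np.sin(p[2])
    return np.c_[p[0]+c*P[:,0]-s*P[:,1],p[1]+s*P[:,0]+c*P[:,1],P[:,2]+p[3]]
def w2s(W,p):
    W=np.atleast_2d(W)-[p[0],p[1],p[3]]; c,s=np.cos(p[2]),np.sin(p[2])
    return np.c_[c*W[:,0]+s*W[:,1],-s*W[:,0]+c*W[:,1],W[:,2]]
E
cat > m.py <<'E'
from g import *
T=Cam("top");S=Cam("side")
tc=lambda a:np.array(a)/2.5+[180,100]-.3
sc=lambda a:np.array(a)/2.5+[200,140]-.3
ft=tc([(253,283),(451,275),(454,378),(256,387),(257,407),(455,398),(459,501),(259,510)])
fs=sc([(237,320),(300,235),(380,252),(325,338),(343,343),(398,258),(483,275),(432,370)])
x0,x1=-.1225,.0125
mt=[(x0,.077,.008),(x1,.077,.008),(x1,.007,.008),(x0,.007,.008),(x0,-.007,.008),(x1,-.007,.008),(x1,-.077,.008),(x0,-.077,.008)]
ms=[mt[i] for i in (0,1,2,3,4,5,6,7)]
f=lambda p:np.r_[(T.proj(s2w(mt,p))-ft).ravel(),(S.proj(s2w(ms,p))-fs).ravel()]
r=least_squares(f,[.4,-.15,-1.57,0],loss="soft_l1"); p=r.x
print("stand",p.round(4),"res T",np.round(f(p)[:16],1),"S",np.round(f(p)[16:],1))
np.save("p.npy",p)
X,e=tri((T,S),(tc([577,521]),sc([529,159]))); print("knob",X,w2s(X,p),e)
h=w2s(X,p)[0]; print("ang",np.arctan2(h[2]-.03,h[0]-.025),np.hypot(h[2]-.03,h[0]-.025))
X,e=tri((T,S),(tc([627,379]),sc([432,172]))); print("bar",X,w2s(X,p),e)
c=bot.cut_out("top","cutters")[0]["region"]; v,u=np.nonzero(c)
P=T.plane(np.c_[u,v],.006)[:,:2]; m=P.mean(0); ax=np.linalg.svd(P-m,full_matrices=False)[2][0]
j=T.plane([tc([561,173])],.005)[0,:2]; ax*=np.sign((j-m)@ax); n=np.array([-ax[1],ax[0]])
q=(P-m)@ax; w=(P-m)@n
print("cut mean",m,"ax",ax,"yaw",np.arctan2(ax[1],ax[0]),"ext",q.min(),q.max(),w.min(),w.max(),"jaw",j)
mid=m+ax*(q.min()+q.max())/2+n*(w.min()+w.max())/2; print("mid",mid,"handles ends",T.plane(tc([(433,70),(412,99)]),.006)[:,:2])
print("cut side chk", S.proj([*mid,.005]),S.proj([*j,.005]))
print("ring",T.plane([tc([267,186])],.003),"loupe",T.plane([tc([80,493])],.006))
print("field",s2w([-.055,.042,.008],p),"bar lvl",s2w([.131,0,.03],p))
E
python3 m.py
```

```text
stand [ 0.4551 -0.1851 -1.5404 -0.0029] res T [ 0.2  1.  -1.1  0.9 -0.4  0.1  0.4 -0.2  0.3 -0.1 -0.4  0.2 -0.1 -0.2
  1.1 -0.4] S [-1.  -0.4  1.1  0.6  0.7  0.3 -1.1  0.7 -1.1  0.5 -0.  -0.7 -0.4 -0.6
  1.  -1.4]
knob [ 0.36588805 -0.26997788  0.0779994 ] [[ 0.0821695  -0.09172358  0.08086433]] [[-0.0, -0.0], [0.0, 0.0]]
ang 0.7271013630311959 0.07652144758959294
bar [ 0.45887031 -0.31355052  0.0277435 ] [[ 1.28550937e-01 -1.10055076e-04  3.06084233e-02]] [[0.0, 0.1], [-0.1, -0.0]]
cut mean [ 0.63955947 -0.22381717] ax [-0.56345733 -0.82614517] yaw -2.169361074605198 ext -0.055921791959688744 0.06053596760736709 -0.022373929699771575 0.023165214118948747 jaw [ 0.60504586 -0.27537994]
mid [ 0.63858638 -0.22594608] handles ends [[ 0.67907812 -0.18706867]
 [ 0.65843409 -0.17200117]]
cut side chk [[283.00611613 218.47720659]] [[305.9995206  212.28733841]]
ring [[ 0.59834534 -0.07000988  0.003     ]] loupe [[0.38667824 0.05930812 0.006     ]]
field [[ 0.49537638 -0.12880337  0.00513507]] bar lvl [[ 0.45905483 -0.3159951   0.02713507]]
```

```bash
cat > go.py <<'E'
import sys
from g import *
# usage: go.py x y z [toolx_angle] -> shift in present tool axes, turn about tool z
a=list(map(float,sys.argv[1:])); s=bot.state(); w,x,y,z=s["orientation"]; M=R.from_quat([x,y,z,w]).as_matrix()
print("t",round(s["clock"],2),"tcp",s["tcp_pos"].round(4),"ang",round(np.arctan2(M[1,0],M[0,0]),4),"zax",M[:,2].round(3),"j",s["joint_positions"].round(2),"F",s["wrist_force"].round(1),"w",round(s["width"],4))
if a: print("shift",(M.T@(np.array(a[:3])-s["tcp_pos"])).round(4))
if len(a)>3: print("turn",round(-(a[3]-np.arctan2(M[1,0],M[0,0])),4))
E
python3 - <<'E'
from g import *
T=Cam("top"); c=bot.cut_out("top","cutters")[0]["region"]; v,u=np.nonzero(c)
P=T.plane(np.c_[u,v],.006)[:,:2]
yaw=-2.163; ax=np.array([np.cos(yaw),np.sin(yaw)]); n=np.array([-ax[1],ax[0]]); m=np.array([.6386,-.2259])
q=(P-m)@ax; w=(P-m)@n
for k in np.arange(-.06,.06,.008):
    i=(q>=k)&(q<k+.008)
    if i.any(): print(round(k+.004,3),w[i].min().round(4),w[i].max().round(4))
g=m-0.010*ax; print("grasp at -10mm",g)
E
python3 go.py .62 -.235 .19 -.592; python3 go.py .48 -.25 .194
```

```text
-0.056 -0.0172 0.0165
-0.048 -0.0203 0.0198
-0.04 -0.0219 0.0207
-0.032 -0.0235 0.0215
-0.024 -0.023 0.022
-0.016 -0.0222 0.0219
-0.008 -0.0213 0.0202
0.0 -0.019 0.0196
0.008 -0.0181 0.018
0.016 -0.0153 0.0149
0.024 -0.013 0.0118
0.032 -0.0111 0.0087
0.04 -0.0113 0.009
0.048 -0.0104 0.0074
0.056 -0.007 0.0058
grasp at -10mm [ 0.64418191 -0.21760287]
t 1.25 tcp [ 0.1499 -0.5551  0.1945] ang -1.307 zax [ 0.  0. -1.] j [-1.46  0.21  1.54  0.    1.39 -0.15] F [-0.7 -0.1 -0.5] w 0.0854
shift [-0.1865 -0.5373  0.0045]
turn -0.715
t 1.25 tcp [ 0.1499 -0.5551  0.1945] ang -1.307 zax [ 0.  0. -1.] j [-1.46  0.21  1.54  0.    1.39 -0.15] F [-0.7 -0.1 -0.5] w 0.0854
shift [-0.2085 -0.3982  0.0005]
```

```bash
python3 -m creep '[[[-0.02,-0.04,0],0],[[-0.02,-0.04,0],0],[[-0.02,-0.04,0],0],[[-0.02,-0.04,0],0],[[-0.02,-0.04,0],0],[[-0.02,-0.04,0],0],[[-0.02,-0.04,0],0],[[-0.02,-0.04,0],0],[[-0.02,-0.04,0],0],[[-0.02,-0.04,0],0]]' 0; python3 go.py .6464 -.2143 .19 -.592
```

```text
clock: 2.25
tcp_pos: [0.4852, -0.2564, 0.1947]
orientation: [0.0, 0.794, -0.608, 0.0]
wrist_force: [0.2, -0.6, 0.0]
width: 0.0856
t 2.25 tcp [ 0.4852 -0.2564  0.1947] ang -1.3069 zax [ 0.001 -0.001 -1.   ] j [-0.64  0.15  1.61 -0.    1.38  0.66] F [ 0.2 -0.6  0. ] w 0.0856
shift [ 0.0014 -0.1666  0.0048]
turn -0.7149
```

```bash
python3 -m creep '[[[0,-0.033,0],0],[[0,-0.033,0],0],[[0,-0.033,0],0],[[0,-0.033,0],0],[[0.001,-0.033,0],0],[[0,0,0.0],-0.143],[[0,0,0],-0.143],[[0,0,0],-0.143],[[0,0,0],-0.143],[[0,0,0],-0.143]]' 0; python3 go.py .6464 -.2143 .002 -.592
```

```text
clock: 3.25
tcp_pos: [0.6435, -0.2156, 0.1943]
orientation: [-0.0, 0.957, -0.289, -0.0]
wrist_force: [-0.5, -0.4, -0.5]
width: 0.0853
t 3.25 tcp [ 0.6435 -0.2156  0.1943] ang -0.586 zax [-0.  0. -1.] j [-0.45  0.42  1.26 -0.    1.46  0.14] F [-0.5 -0.4 -0.5] w 0.0853
shift [ 0.0018 -0.0027  0.1923]
turn 0.006
```

```bash
python3 -m creep '[[[0.002,-0.003,0.03],0],[[0,0,0.03],0],[[0,0,0.03],0],[[0,0,0.03],0],[[0,0,0.03],0],[[0,0,0.02],0],[[0,0,0.012],0],[[0,0,0.008],0],[[0,0,0.002],0],[[0,0,0],0]]' 0; python3 go.py .6464 -.2143 .002 -.592
python3 - <<'E'
from g import *
T=Cam("top"); a=T.im[80:230,300:500]; cv2.imwrite("pics/t1.png",cv2.resize(a,None,fx=4,fy=4,interpolation=cv2.INTER_CUBIC))
E
```

```text
clock: 4.25
tcp_pos: [0.6475, -0.2147, 0.0033]
orientation: [0.0, 0.957, -0.292, 0.001]
wrist_force: [-0.4, -0.6, -0.5]
width: 0.085
t 4.25 tcp [ 0.6475 -0.2147  0.0033] ang -0.5921 zax [ 0.001 -0.001 -1.   ] j [-0.45  0.62  1.39  0.    1.13  0.15] F [-0.4 -0.6 -0.5] w 0.085
shift [-0.0012  0.0003  0.0013]
turn -0.0001
```

View pics/t1.png

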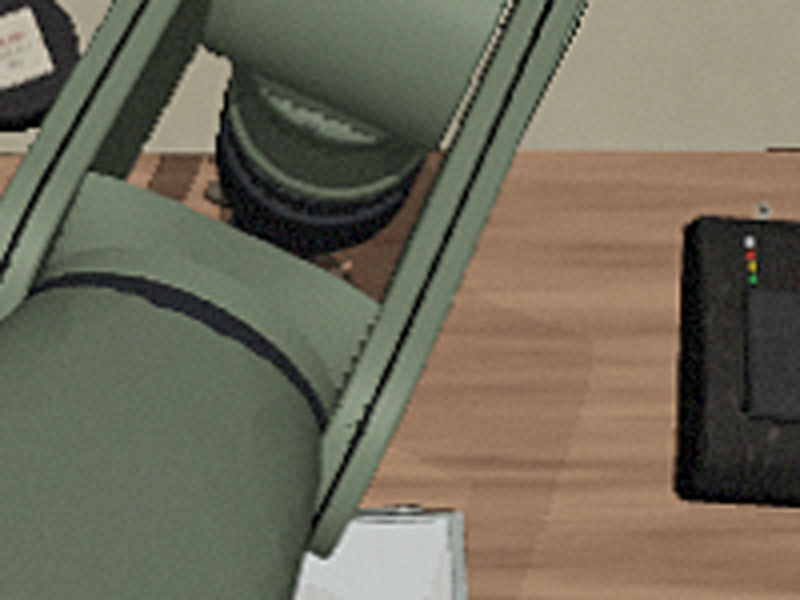

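The arm hides the cutters in the top view (only the reflector's edge and the black box are visible), so I'll rely on the measured pose. I'll go 3 mm lower to allow for the pads' setback, then close.

```bash
python3 -m creep '[[[-0.001,0,0.003],0],[[0,0,0],0]]' 0;  python3 -m creep '[[[0,0,0],0],[[0,0,0],0],[[0,0,0],0],[[0,0,0],0],[[0,0,0],0],[[0,0,0],0],[[0,0,0],0],[[0,0,0],0]]' 255; python3 go.py
```

```text
clock: 4.5
tcp_pos: [0.6462, -0.2138, 0.0001]
orientation: [0.0, 0.957, -0.292, 0.0]
wrist_force: [-1.1, 0.2, -0.1]
width: 0.0852
clock: 5.3
tcp_pos: [0.646, -0.2137, -0.0005]
orientation: [-0.0, 0.957, -0.292, 0.0]
wrist_force: [0.1, 0.6, 0.1]
width: -0.0001
t 5.3 tcp [ 6.460e-01 -2.137e-01 -5.000e-04] ang -0.592 zax [ 0.  0. -1.] j [-0.45  0.62  1.4   0.    1.12  0.15] F [0.1 0.6 0.1] w -0.0001
```

```bash
python3 -m creep '[[[0,0,-0.02],0],[[0,0,-0.04],0],[[0,0,-0.05],0],[[0,-0.04,-0.04],0],[[0,0.05,0],0],[[0,0.05,0],0],[[0,0.05,0],0],[[0,0.05,0],0],[[0,0.05,0],0],[[0,0.04,0],0]]' 255; python3 go.py
python3 - <<'E'
from g import *
T=Cam("top"); print([(d["p"],d["position"]) for d in bot.cut_out("top","cutters")]); a=T.im[80:260,260:500]; cv2.imwrite("pics/t2.png",cv2.resize(a,None,fx=3,fy=3,interpolation=cv2.INTER_CUBIC))
E
```

```text
clock: 6.3
tcp_pos: [0.502, -0.4273, 0.145]
orientation: [0.0, 0.956, -0.292, 0.0]
wrist_force: [1.1, 0.2, -0.1]
width: -0.0
t 6.3 tcp [ 0.502  -0.4273  0.145 ] ang -0.5932 zax [-0.    -0.001 -1.   ] j [-0.84  0.42  1.37 -0.    1.35 -0.24] F [ 1.1  0.2 -0.1] w -0.0
[(0.62, [375.1, 152.3])]
```

View pics/t2.png

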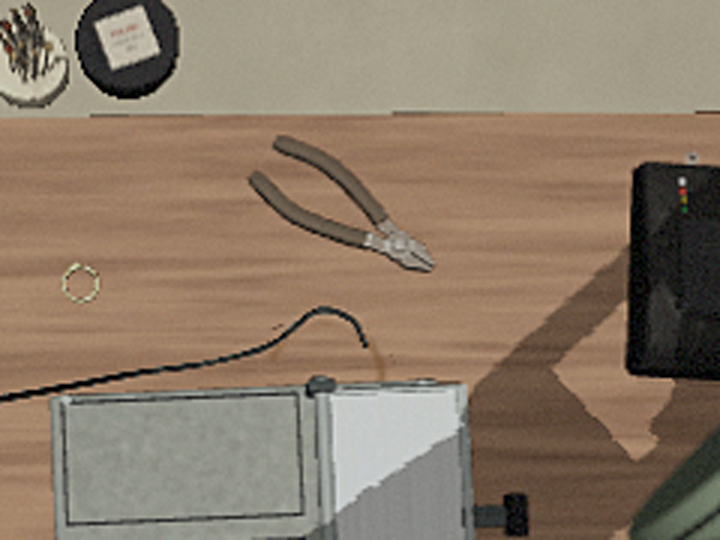

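The cutters are still at about the same place, with joint at crop (395,243), jaws (430,265) and handle ends (250,178) and (275,140). So the pads closed above the handles, because their setback at 46 mm is larger than I assumed. I'll remeasure, then go in with a part-open gripper and find the board by touch.

```bash
python3 - <<'E'
from g import *
T=Cam("top"); r=bot.cut_out("top","cutters")[0]; c=r["region"]; v,u=np.nonzero(c); print(r["p"],c.sum())
P=T.plane(np.c_[u,v],.006)[:,:2]; m=P.mean(0); ax=np.linalg.svd(P-m,full_matrices=False)[2][0]; ax*=np.sign(-ax[1]); n=np.array([-ax[1],ax[0]])
q=(P-m)@ax; w=(P-m)@n; mid=m+ax*(q.min()+q.max())/2+n*(w.min()+w.max())/2
print("yaw",np.arctan2(ax[1],ax[0]),"ext",np.ptp(q),np.ptp(w),"mid",mid)
tc=lambda a:np.array(a)/3+[260,80]-.3
h=T.plane(tc([(276,140),(252,178),(433,267)]),.006)[:,:2]; d=h[2]-h[:2].mean(0); print("by eye yaw",np.arctan2(d[1],d[0]),np.hypot(*d),"mid",(h[2]+h[:2].mean(0))/2)
print("grasp",mid-.018*ax)
E
python3 -m creep '[[[0,0,0],0]]' 95; python3 -m creep '[[[0,-0.05,0],0],[[0,-0.05,0],0],[[0,-0.05,0],0],[[0,-0.05,0],0],[[0,0,0],0],[[0,0,0],0]]' 95; python3 go.py .648 -.2105 .06 -.592
```

```text
0.57 745
yaw -2.17414757773896 ext 0.11670397947936255 0.04600059493586342 mid [ 0.63809348 -0.22604936]
by eye yaw -2.1596803729902034 0.11703824641835668 mid [ 0.63770457 -0.22646757]
grasp [ 0.64830677 -0.21122746]
clock: 6.6
tcp_pos: [0.5044, -0.4241, 0.1447]
orientation: [-0.0, 0.957, -0.291, -0.0]
wrist_force: [1.0, -0.5, 0.4]
width: 0.0134
clock: 7.2
tcp_pos: [0.6167, -0.2559, 0.1448]
orientation: [0.0, 0.957, -0.289, -0.0]
wrist_force: [1.3, -0.3, -0.1]
width: 0.0533
t 7.2 tcp [ 0.6167 -0.2559  0.1448] ang -0.5864 zax [-0. -0. -1.] j [-0.52  0.44  1.34 -0.    1.36  0.06] F [ 1.3 -0.3 -0.1] w 0.0533
shift [ 0.001  -0.0552  0.0848]
turn 0.0056
```

```bash
python3 -m creep '[[[0.001,-0.055,0.03],0.006],[[0,0,0.03],0],[[0,0,0.03],0],[[0,0,0.03],0],[[0,0,0.012],0],[[0,0,0],0]]' 95; python3 go.py .648 -.2115 .002 -.597
```

```text
clock: 7.8
tcp_pos: [0.6382, -0.2228, 0.0162]
orientation: [-0.0, 0.955, -0.295, -0.003]
wrist_force: [-0.1, 0.7, -0.3]
width: 0.0534
t 7.8 tcp [ 0.6382 -0.2228  0.0162] ang -0.5989 zax [-0.005  0.002 -1.   ] j [-0.46  0.6   1.4  -0.    1.15  0.14] F [-0.1  0.7 -0.3] w 0.0534
shift [ 0.0018 -0.0149  0.0142]
turn -0.0019
```

```bash
python3 -m creep '[[[0.001,-0.015,0],0],[[0,0,0],0]]' 95; python3 -m creep '[[[0,0,0.006],0],[[0,0,0.004],0],[[0,0,0],0]]' 95;  python3 go.py .648 -.2115 .0 -.597
```

```text
clock: 8.0
tcp_pos: [0.6529, -0.2107, 0.0216]
orientation: [-0.0, 0.956, -0.294, 0.003]
wrist_force: [0.2, -0.0, 0.7]
width: 0.0537
clock: 8.3
tcp_pos: [0.6493, -0.2111, 0.0083]
orientation: [-0.0, 0.956, -0.295, -0.001]
wrist_force: [-1.2, -0.4, -0.2]
width: 0.0535
t 8.3 tcp [ 0.6493 -0.2111  0.0083] ang -0.5979 zax [-0.001  0.    -1.   ] j [-0.44  0.61  1.38 -0.    1.14  0.16] F [-1.2 -0.4 -0.2] w 0.0535
shift [-0.0008  0.0011  0.0083]
turn -0.0009
```

```bash
python3 -m creep '[[[0,0.001,0.004],0],[[0,0,0.003],0],[[0,0,0],0]]' 95; python3 -m creep '[[[0,0,0.003],0],[[0,0,0],0]]' 95; python3 -m creep '[[[0,0,0.002],0],[[0,0,0],0]]' 95; python3 -m creep '[[[0,0,0.002],0],[[0,0,0],0]]' 95
```

```text
clock: 8.6
tcp_pos: [0.6487, -0.212, 0.0011]
orientation: [-0.0, 0.956, -0.295, -0.001]
wrist_force: [0.1, 0.5, -0.5]
width: 0.0534
clock: 8.8
tcp_pos: [0.649, -0.212, -0.0016]
orientation: [-0.0, 0.956, -0.295, -0.0]
wrist_force: [0.7, 0.1, -0.3]
width: 0.0536
clock: 9.0
tcp_pos: [0.6492, -0.212, -0.0034]
orientation: [-0.0, 0.956, -0.295, -0.0]
wrist_force: [0.2, 0.1, -0.1]
width: 0.054
clock: 9.2
tcp_pos: [0.6492, -0.212, -0.0054]
orientation: [-0.0, 0.956, -0.295, -0.0]
wrist_force: [0.6, 0.4, 0.4]
width: 0.0536
```

```bash
python3 -m creep '[[[0,0,0.0015],0],[[0,0,0],0]]' 95; python3 -m creep '[[[0,0,0.0015],0],[[0,0,0],0]]' 95
```

```text
clock: 9.4
tcp_pos: [0.6492, -0.212, -0.0069]
orientation: [-0.0, 0.956, -0.295, -0.0]
wrist_force: [0.0, -0.7, -0.2]
width: 0.0538
clock: 9.6
tcp_pos: [0.6492, -0.212, -0.0084]
orientation: [-0.0, 0.956, -0.295, -0.0]
wrist_force: [-0.4, -0.3, -0.3]
width: 0.0536
```

```bash
python3 -m creep '[[[0,0,0],0],[[0,0,0],0]]' 255; python3 -m creep '[[[0,0,0],0],[[0,0,0],0],[[0,0,0],0]]' 255
```

```text
clock: 9.8
tcp_pos: [0.6494, -0.2121, -0.0081]
orientation: [-0.0, 0.956, -0.295, 0.0]
wrist_force: [-0.1, -0.4, -1.1]
width: 0.0253
clock: 10.1
tcp_pos: [0.6494, -0.2121, -0.008]
orientation: [-0.0, 0.956, -0.295, 0.0]
wrist_force: [-0.3, -0.0, -0.1]
width: 0.0
```

Run:
```python
from g import *
S=Cam("side");T=Cam("top"); t=bot.state()["tcp_pos"]
print("side",S.proj(t),"top",T.proj(t))
cv2.imwrite("pics/s3.png",np.hstack([cv2.resize(S.im[120:320,180:480],None,fx=1.333,fy=1.333),cv2.resize(T.im[60:260,240:540],None,fx=1.333,fy=1.333)]))
```

```text
side [[276.03307138 225.3090498 ]] top [[366.88612127 146.04974385]]
```

View pics/s3.png

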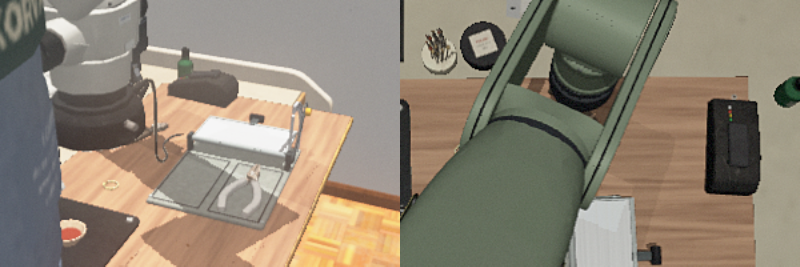

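The side view hides the gripper behind the microscope, and the top view hides it under the arm. The TCP reads -8 mm with no contact, so something disagrees. I'll hover the closed fingers over the empty field, where the side camera can see them, and compare the fingertip with its projection.

```bash
python3 -m creep '[[[0,0,-0.02],0],[[0,0,-0.04],0],[[0,0,-0.04],0],[[0,0.03,0],0],[[0,0.03,0],0],[[0,0.03,0],0],[[0,0.03,0],0],[[0,0,0],0]]' 255; python3 go.py .495 -.13 .06 0.03
```

```text
clock: 11.0
tcp_pos: [0.5797, -0.3147, 0.092]
orientation: [0.001, 0.955, -0.297, -0.0]
wrist_force: [-0.5, 0.7, 0.3]
width: -0.0003
t 11.0 tcp [ 0.5797 -0.3147  0.092 ] ang -0.6024 zax [-0.001 -0.001 -1.   ] j [-0.63  0.47  1.41 -0.    1.26 -0.02] F [-0.5  0.7  0.3] w -0.0003
shift [-0.1744 -0.1043  0.0319]
turn -0.6324
```

Run:
```python
from g import *
S=Cam("side");T=Cam("top"); t=bot.state()["tcp_pos"]
print("side",S.proj([t,t+[0,0,.06]]),"top",T.proj(t))
r=bot.cut_out("top","cutters"); print([(d["p"],d["position"]) for d in r])
a=S.im[120:280,240:400].copy(); b=T.im[80:240,310:470]
cv2.imwrite("pics/s4.png",np.hstack([cv2.resize(a,(400,400),interpolation=cv2.INTER_CUBIC),cv2.resize(b,(400,400),interpolation=cv2.INTER_CUBIC)]))
```

```text
side [[322.01824992 173.10196022]
 [322.28024373 147.27712995]] top [[434.47348875 172.40886417]]
[(0.77, [368.5, 152.7])]
```

View pics/s4.png

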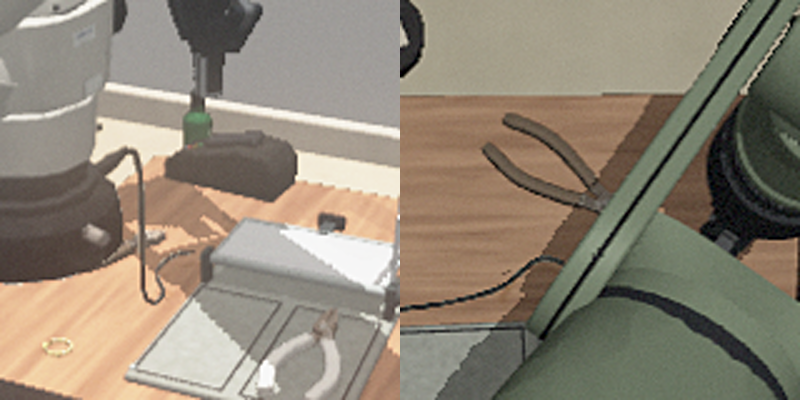

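```bash
python3 -m creep '[[[-0.03,0.0,0],0],[[-0.03,0,0],0],[[-0.03,0,0],0],[[-0.03,0,0],0],[[-0.03,0,0],0],[[0,0,0],0],[[0,0,0],0]]' 95
python3 - <<'E'
from g import *
S=Cam("side"); t=bot.state()["tcp_pos"]; print(t,S.proj([t,t+[0,0,.04],t+[0,0,.08]]))
cv2.imwrite("pics/s5.png",cv2.resize(S.im[90:290,260:460],(800,800)[:2],interpolation=cv2.INTER_CUBIC)[:600])
E
```

```text
clock: 11.85
tcp_pos: [0.4585, -0.226, 0.0922]
orientation: [0.0, 0.956, -0.294, 0.001]
wrist_force: [1.1, -0.6, 0.7]
width: 0.0536
[ 0.45928386 -0.22681537  0.09256612] [[360.91256344 196.72334973]
 [362.01359986 178.05723178]
 [363.16628829 158.50232904]]
```

View pics/s5.png

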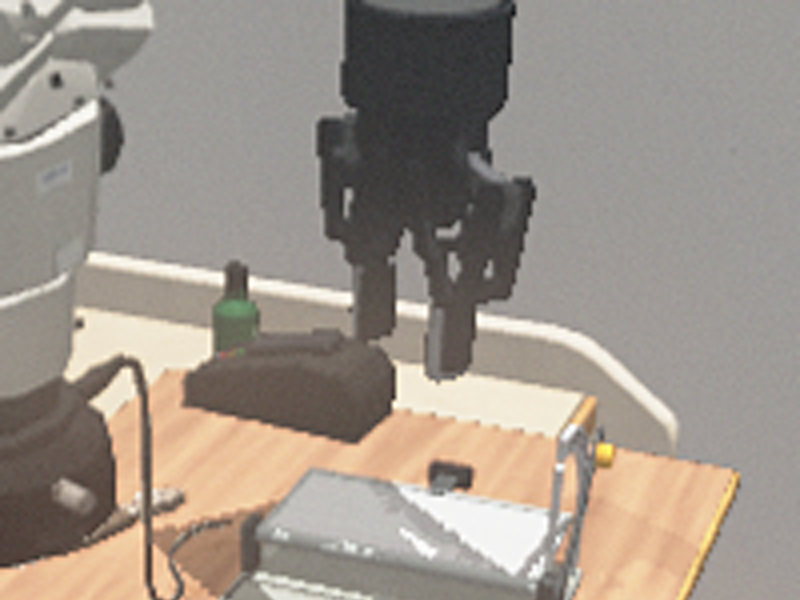

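The side view shows the fingertips at pixels (354,174) and (372,184), about 18 px above the projected TCP at (361,197). So they sit roughly 35 mm higher than reported, or are offset along the camera ray. I'll solve for the offset, using the top view as well.

```bash
python3 - <<'E'
from g import *
S=Cam("side");T=Cam("top"); t=bot.state()["tcp_pos"]; a=-.6; d=np.array([np.cos(a),np.sin(a),0])
for hw in(.027,.033):
    for dz in(0,.03,.036,.042): print(hw,dz,S.proj([t+hw*d+[0,0,dz],t-hw*d+[0,0,dz]]).round(1).tolist())
for z in(.092,.13,.16): print("top s4 finger",z,T.plane([[442,177]],z))
r=bot.cut_out("side","gold_ring"); 
cv2.imwrite("pics/t5.png",cv2.resize(T.im[120:300,300:500],(800,720),interpolation=cv2.INTER_CUBIC)[:600])
E
python3 go.py
```

```text
0.027 0 [[353.1, 191.8], [369.1, 201.5]]
0.027 0.03 [[353.8, 178.2], [370.1, 187.4]]
0.027 0.036 [[353.9, 175.4], [370.3, 184.5]]
0.027 0.042 [[354.0, 172.6], [370.5, 181.6]]
0.033 0 [[351.4, 190.8], [371.0, 202.7]]
0.033 0.03 [[352.0, 177.2], [372.0, 188.5]]
0.033 0.036 [[352.2, 174.4], [372.2, 185.6]]
0.033 0.042 [[352.3, 171.6], [372.4, 182.7]]
top s4 finger 0.092 [[ 0.5739993  -0.32354663  0.092     ]]
top s4 finger 0.13 [[ 0.56695165 -0.31569653  0.13      ]]
top s4 finger 0.16 [[ 0.56138773 -0.30949908  0.16      ]]
t 12.05 tcp [ 0.4593 -0.2275  0.0924] ang -0.5976 zax [ 0.001 -0.001 -1.   ] j [-0.63  0.18  1.79  0.    1.16 -0.03] F [ 0.3 -0.6  0. ] w 0.0537
```

View pics/t5.png

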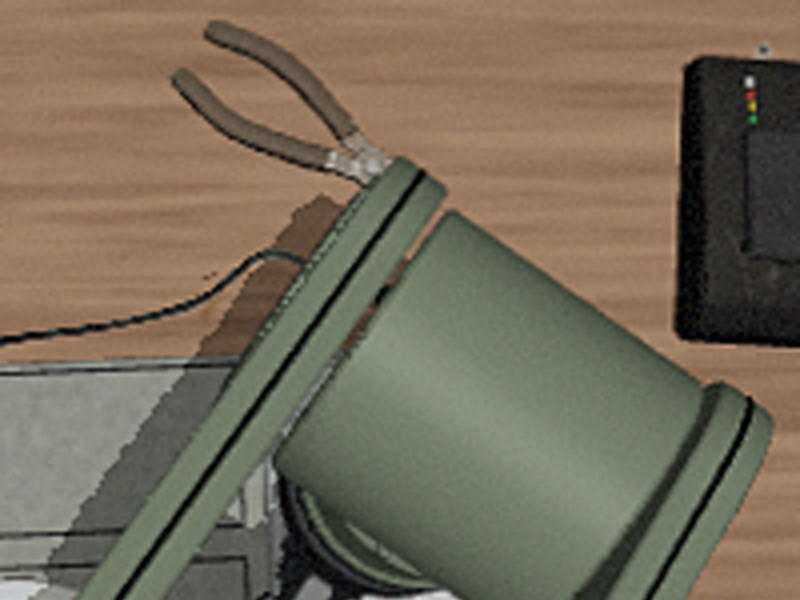

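The top view shows the cutters unmoved, with the fingers hidden. The side fit says the real fingertips are about 30–36 mm above the reported TCP, while x and y agree. I'll go back to the grasp spot and lower further until something is felt.

```bash
python3 go.py .6483 -.2112 .03 -.597; python3 -m creep '[[[0.024,-0.016,0],0],[[0.024,-0.016,0],0],[[0.024,-0.016,0],0],[[0.024,-0.016,0],0],[[0.024,-0.016,0],0],[[0.024,-0.016,0],0],[[0,0,0],0],[[0,0,0],0]]' 95;  python3 go.py .6483 -.2112 .0 -.597
```

```text
t 12.05 tcp [ 0.4593 -0.2275  0.0924] ang -0.5976 zax [ 0.001 -0.001 -1.   ] j [-0.63  0.18  1.79  0.    1.16 -0.03] F [ 0.3 -0.6  0. ] w 0.0537
shift [ 0.147  -0.1198  0.0626]
turn -0.0006
clock: 12.85
tcp_pos: [0.6313, -0.2286, 0.0911]
orientation: [0.0, 0.956, -0.294, -0.0]
wrist_force: [-0.3, 0.4, -0.8]
width: 0.0535
t 12.85 tcp [ 0.6313 -0.2286  0.0911] ang -0.5975 zax [-0.001  0.    -1.   ] j [-0.48  0.5   1.38 -0.    1.27  0.12] F [-0.3  0.4 -0.8] w 0.0535
shift [ 0.0043 -0.024   0.0911]
turn -0.0005
```

```bash
python3 -m creep '[[[0.004,-0.024,0],0],[[0,0,0.03],0],[[0,0,0.03],0],[[0,0,0.024],0],[[0,0,0.01],0],[[0,0,0],0],[[0,0,0],0]]' 95;  python3 go.py .6483 -.2112 -.02 -.597
```

```text
clock: 13.55
tcp_pos: [0.6482, -0.2116, -0.0009]
orientation: [0.0, 0.956, -0.295, 0.001]
wrist_force: [-1.0, -0.6, 0.1]
width: 0.0536
t 13.55 tcp [ 0.6482 -0.2116 -0.0009] ang -0.5984 zax [ 0.001 -0.001 -1.   ] j [-0.44  0.62  1.39 -0.    1.12  0.16] F [-1.  -0.6  0.1] w 0.0536
shift [-0.0002 -0.0003  0.0191]
turn -0.0014
```

```bash
python3 -m creep '[[[0,0,0.004],0],[[0,0,0],0]]' 95;python3 -m creep '[[[0,0,0.004],0],[[0,0,0],0]]' 95; python3 -m creep '[[[0,0,0.003],0],[[0,0,0],0]]' 95; python3 -m creep '[[[0,0,0.003],0],[[0,0,0],0]]' 95
```

```text
clock: 13.75
tcp_pos: [0.6485, -0.2114, -0.0049]
orientation: [0.0, 0.956, -0.295, 0.001]
wrist_force: [-0.2, -0.1, 0.1]
width: 0.0535
clock: 13.95
tcp_pos: [0.6475, -0.2109, -0.0103]
orientation: [-0.0, 0.956, -0.295, -0.0]
wrist_force: [0.6, -0.3, -1.1]
width: 0.0535
clock: 14.15
tcp_pos: [0.6473, -0.2108, -0.0136]
orientation: [-0.0, 0.956, -0.295, -0.0]
wrist_force: [-0.6, 0.5, -0.1]
width: 0.0537
clock: 14.35
tcp_pos: [0.6473, -0.2108, -0.0167]
orientation: [-0.0, 0.956, -0.295, -0.0]
wrist_force: [0.6, 0.1, -0.4]
width: 0.0533
```

```bash
python3 -m creep '[[[0,0,0.003],0],[[0,0,0],0]]' 95;python3 -m creep '[[[0,0,0.003],0],[[0,0,0],0]]' 95; python3 -m creep '[[[0,0,0.002],0],[[0,0,0],0]]' 95
```

```text
clock: 14.55
tcp_pos: [0.6473, -0.2108, -0.0197]
orientation: [-0.0, 0.956, -0.295, -0.0]
wrist_force: [0.7, 0.1, 0.3]
width: 0.0534
clock: 14.75
tcp_pos: [0.6473, -0.2108, -0.0226]
orientation: [-0.0, 0.956, -0.295, -0.0]
wrist_force: [0.0, 0.4, -0.2]
width: 0.0539
clock: 14.95
tcp_pos: [0.6475, -0.2109, -0.0244]
orientation: [-0.0, 0.956, -0.295, -0.0]
wrist_force: [0.2, 0.0, -0.8]
width: 0.0535
```

```bash
python3 -m creep '[[[0,0,0.003],0],[[0,0,0],0]]' 95;python3 -m creep '[[[0,0,0.003],0],[[0,0,0],0]]' 95; python3 -m creep '[[[0,0,0.002],0],[[0,0,0],0]]' 95
```

```text
clock: 15.15
tcp_pos: [0.6473, -0.2108, -0.0276]
orientation: [-0.0, 0.956, -0.295, -0.0]
wrist_force: [0.0, -0.1, 0.2]
width: 0.0536
clock: 15.35
tcp_pos: [0.6473, -0.2108, -0.0306]
orientation: [-0.0, 0.956, -0.295, -0.0]
wrist_force: [-0.3, 0.1, 0.7]
width: 0.0539
clock: 15.55
tcp_pos: [0.6475, -0.2109, -0.0325]
orientation: [-0.0, 0.956, -0.295, -0.0]
wrist_force: [0.5, 1.1, 0.4]
width: 0.0537
```

Estimated fingertip height is now about 3 mm, with no contact yet. I'll close here and watch the width.

```bash
python3 -m creep '[[[0,0,0],0],[[0,0,0],0],[[0,0,0],0]]' 255; python3 go.py
```

```text
clock: 15.85
tcp_pos: [0.6479, -0.211, -0.0315]
orientation: [0.0, 0.956, -0.295, 0.0]
wrist_force: [-1.7, 0.0, 4.0]
width: 0.0406
t 15.85 tcp [ 0.6479 -0.211  -0.0315] ang -0.598 zax [ 0. -0. -1.] j [-0.44  0.66  1.4   0.    1.08  0.16] F [-1.7  0.   4. ] w 0.0406
```

```bash
python3 -m creep '[[[0,0,-0.001],0],[[0,0,0],0]]' 255; python3 -m creep '[[[0,0,-0.01],0],[[0,0,-0.02],0],[[0,0,-0.02],0],[[0,0,0],0],[[0,0,0],0]]' 255; python3 go.py
```

```text
clock: 16.05
tcp_pos: [0.6476, -0.211, -0.0314]
orientation: [-0.0, 0.956, -0.295, -0.0]
wrist_force: [-1.1, -0.2, 0.1]
width: 0.04
clock: 16.55
tcp_pos: [0.6481, -0.2112, 0.0195]
orientation: [0.0, 0.956, -0.295, 0.001]
wrist_force: [-1.0, -0.8, -1.7]
width: 0.0397
t 16.55 tcp [ 0.6481 -0.2112  0.0195] ang -0.598 zax [ 0.001 -0.001 -1.   ] j [-0.44  0.6   1.39 -0.    1.16  0.16] F [-1.  -0.8 -1.7] w 0.0397
```

Width stopped at 40 mm and the wrist shows -1.7 N, so the cutters are held. Next I'll rotate them and carry them over the empty field.

```bash
python3 go.py .4949 -.1108 .03; python3 -m creep '[[[0,0,-0.01],0],[[-0.03,0.01,0],0],[[-0.03,0.01,0],0],[[-0.03,0.01,0],0],[[-0.03,0.01,0],0],[[0,0,0],-0.125],[[0,0,0],-0.125],[[0,0,0],-0.125],[[0,0,0],-0.125],[[0,0,0],-0.125]]' 255; python3 go.py .4949 -.1108 .03 .0304
python3 - <<'E'
from g import *
S=Cam("side"); cv2.imwrite("pics/s6.png",cv2.resize(S.im[130:330,230:480],(750,600),interpolation=cv2.INTER_CUBIC))
E
```

```text
t 16.55 tcp [ 0.6481 -0.2112  0.0195] ang -0.598 zax [ 0.001 -0.001 -1.   ] j [-0.44  0.6   1.39 -0.    1.16  0.16] F [-1.  -0.8 -1.7] w 0.0397
shift [-0.1832  0.0033 -0.0108]
clock: 17.55
tcp_pos: [0.5252, -0.1761, 0.0283]
orientation: [-0.0, 1.0, 0.016, -0.001]
wrist_force: [-0.7, 0.4, -0.0]
width: 0.0397
t 17.55 tcp [ 0.5252 -0.1761  0.0283] ang 0.0321 zax [-0.002  0.001 -1.   ] j [-0.48  0.36  1.73  0.    1.06 -0.51] F [-0.7  0.4 -0. ] w 0.0397
shift [-0.0282 -0.0662 -0.0016]
turn 0.0017
```

View pics/s6.png

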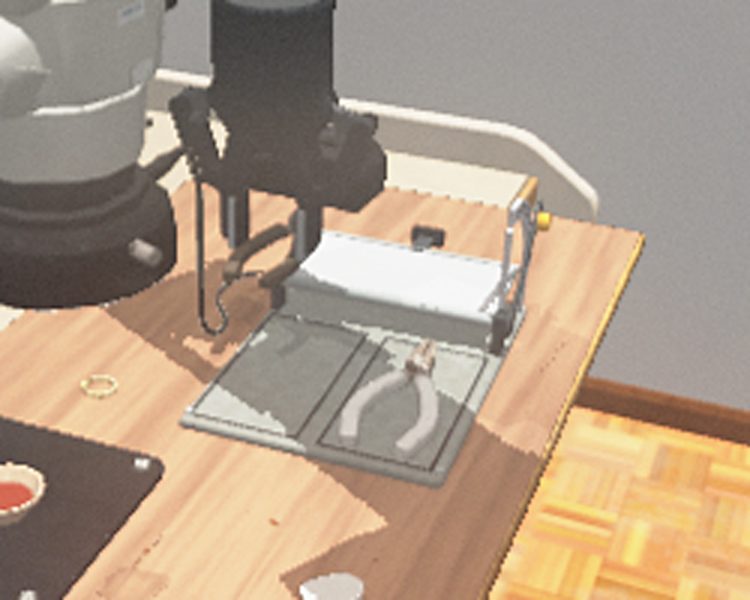

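The cutters are held level with handle ends toward the camera, at about pixels (306,219) and (318,224) on the full image. I'll check where along the tool they are gripped.

Run:
```python
from g import *
S=Cam("side"); t=bot.state()["tcp_pos"]; A=np.array([.0304,-.9995,0]); N=np.array([.9995,.0304,0])
for L in(.03,.039,.045,.055):
  for z in(.060,.068):
    b=t*[1,1,0]+[0,0,z]-L*A; print(L,z,S.proj([b+.0135*N,b-.0135*N]).round(1).tolist())
print("tips",S.proj([t+.02*N+[0,0,.033],t-.02*N+[0,0,.033]]).round(1).tolist())
r=bot.cut_out("side","cutters"); print([(d["p"],d["position"],d["region"].sum(),np.argwhere(d["region"])[:,::-1].min(0),np.argwhere(d["region"])[:,::-1].max(0)) for d in r])
```

```text
0.03 0.06 [[308.2, 220.6], [321.0, 223.2]]
0.03 0.068 [[308.2, 217.0], [321.0, 219.5]]
0.039 0.06 [[306.4, 222.6], [319.2, 225.2]]
0.039 0.068 [[306.3, 219.0], [319.3, 221.5]]
0.045 0.06 [[305.1, 224.0], [318.0, 226.6]]
0.045 0.068 [[305.1, 220.3], [318.1, 222.9]]
0.055 0.06 [[303.0, 226.2], [316.0, 228.9]]
0.055 0.068 [[302.9, 222.5], [316.0, 225.2]]
tips [[311.2, 213.1], [329.7, 216.6]]
[(0.5, [318.8, 215.5], np.int64(254), array([304, 203]), array([328, 226]))]
```

```bash
python3 -m creep '[[[-0.007,-0.0165,0],0],[[-0.007,-0.0165,0],0],[[-0.007,-0.0165,0],0],[[-0.007,-0.0165,0],0],[[0,0,0],0],[[0,0,0],0]]' 255; python3 go.py .4949 -.1113 -.02 .0304
```

```text
clock: 18.3
tcp_pos: [0.4962, -0.1106, 0.029]
orientation: [0.0, 1.0, 0.014, 0.0]
wrist_force: [0.3, -0.9, -0.6]
width: 0.0398
t 18.3 tcp [ 0.4962 -0.1106  0.029 ] ang 0.0281 zax [ 0. -0. -1.] j [-0.39  0.27  1.84 -0.    1.03 -0.42] F [ 0.3 -0.9 -0.6] w 0.0398
shift [-0.0013  0.0006  0.049 ]
turn -0.0023
```

```bash
python3 -m creep '[[[-0.001,0.001,0.015],0],[[0,0,0.015],0],[[0,0,0.012],0],[[0,0,0.004],0],[[0,0,0.003],0],[[0,0,0],0]]' 255; python3 -m creep '[[[0,0,0.002],0],[[0,0,0],0]]' 255;  python3 go.py .4949 -.1113 -.02 .0304
```

```text
clock: 18.9
tcp_pos: [0.4954, -0.1125, -0.0202]
orientation: [0.0, 1.0, 0.013, 0.0]
wrist_force: [-0.4, -0.1, -0.8]
width: 0.0396
clock: 19.1
tcp_pos: [0.4956, -0.1124, -0.0218]
orientation: [0.0, 1.0, 0.014, 0.0]
wrist_force: [-0.4, 0.2, -1.0]
width: 0.0401
t 19.1 tcp [ 0.4956 -0.1124 -0.0218] ang 0.027 zax [ 0.001 -0.    -1.   ] j [-0.39  0.36  1.86 -0.    0.92 -0.42] F [-0.4  0.2 -1. ] w 0.0401
shift [-0.0007 -0.0012 -0.0018]
turn -0.0034
```

```bash
python3 -m creep '[[[0,0,0.0015],0],[[0,0,0],0]]' 255; python3 -m creep '[[[0,0,0],0],[[0,0,0],0],[[0,0,0],0]]' 95; python3 -m creep '[[[0,0,-0.01],0],[[0,0,-0.03],0],[[0,0,-0.04],0],[[0,0,-0.04],0],[[0,0.05,0],0],[[0,0.05,0],0],[[0,0.05,0],0],[[0,0.05,0],0],[[0,0,0],0]]' 95
python3 - <<'E'
from g import *
p=np.load("p.npy"); T=Cam("top"); S=Cam("side")
c=s2w([-.055,.042,.012],p)[0]
for d in bot.cut_out("top","cutters")[:2]:
    v,u=np.nonzero(d["region"]); P=w2s(T.plane(np.c_[u,v],.0115),p)[:,:2]; m=P.mean(0); ax=np.linalg.svd(P-m,full_matrices=False)[2][0]
    print(d["p"],"centre offs",(P.min(0)+P.max(0))/2-[-.055,.042],"ext",np.ptp(P,axis=0),"ang",np.arctan2(ax[1],ax[0]))
cv2.imwrite("pics/t7.png",np.hstack([cv2.resize(T.im[190:320,270:470],(500,325),interpolation=cv2.INTER_CUBIC)[:, :430],cv2.resize(S.im[150:330,260:460],(361,325),interpolation=cv2.INTER_CUBIC)]))
E
python3 go.py .46 -.316 .03 .0304
```

```text
clock: 19.3
tcp_pos: [0.4954, -0.1124, -0.0235]
orientation: [0.0, 1.0, 0.014, 0.0]
wrist_force: [-0.1, -0.5, -1.2]
width: 0.0395
clock: 19.6
tcp_pos: [0.4955, -0.1124, -0.0234]
orientation: [0.0, 1.0, 0.013, 0.0]
wrist_force: [0.2, -0.3, 0.0]
width: 0.0537
clock: 20.5
tcp_pos: [0.501, -0.3192, 0.0981]
orientation: [0.003, 1.0, 0.011, 0.001]
wrist_force: [0.1, 0.7, 1.4]
width: 0.0537
0.93 centre offs [0.00174932 0.00095942] ext [0.11733694 0.04560121] ang 0.004678732839217876
t 20.65 tcp [ 0.5004 -0.3119  0.0966] ang 0.0262 zax [-0.     0.001 -1.   ] j [-0.7   0.33  1.6   0.    1.21 -0.73] F [-0.5 -0.7 -1. ] w 0.0535
shift [-0.0404  0.0031  0.0666]
turn -0.0042
```

View pics/t7.png

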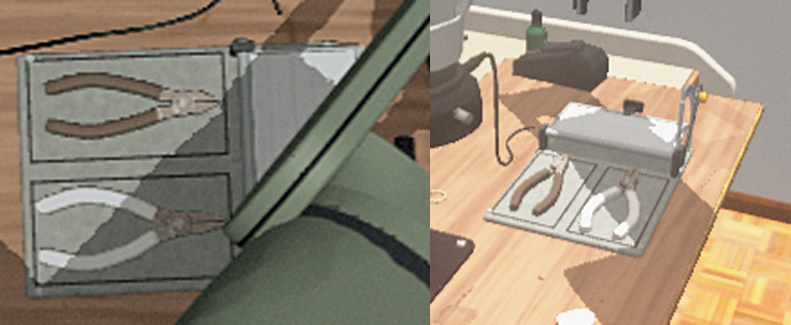

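The cutters lie in the empty field within 2 mm, parallel to the pliers and with jaws the same way. The pliers haven't moved. Next is the grip bar.

```bash
python3 -m creep '[[[-0.02,0.0015,0],0],[[-0.02,0.0015,0],0],[[0,0,0.03],-0.004],[[0,0,0.03],0],[[0,0,0.02],0],[[0,0,0],0],[[0,0,0],0]]' 120; python3 go.py .459 -.315 -.010 .0304
```

```text
clock: 21.35
tcp_pos: [0.4609, -0.3149, 0.0167]
orientation: [-0.0, 1.0, 0.016, -0.0]
wrist_force: [0.1, 0.3, 0.4]
width: 0.0452
t 21.35 tcp [ 0.4609 -0.3149  0.0167] ang 0.0328 zax [-0.     0.001 -1.   ] j [-0.75  0.38  1.72  0.    1.04 -0.79] F [0.1 0.3 0.4] w 0.0452
shift [-0.0019  0.0001  0.0267]
turn 0.0024
```

```bash
python3 -m creep '[[[-0.002,0,0.01],0.002],[[0,0,0.01],0],[[0,0,0.006],0],[[0,0,0],0]]' 120; python3 -m creep '[[[0,0,0],0],[[0,0,0],0],[[0,0,0],0],[[0,0,0],0]]' 255; python3 go.py
```

```text
clock: 21.75
tcp_pos: [0.4579, -0.3156, -0.0108]
orientation: [-0.001, 1.0, 0.014, -0.001]
wrist_force: [0.6, -0.5, -0.2]
width: 0.0451
clock: 22.15
tcp_pos: [0.4584, -0.3166, -0.0092]
orientation: [0.0, 1.0, 0.015, -0.0]
wrist_force: [-2.5, 1.1, 3.7]
width: 0.0216
t 22.15 tcp [ 0.4584 -0.3166 -0.0092] ang 0.0291 zax [-0.001 -0.    -1.   ] j [-0.76  0.42  1.73 -0.    0.99 -0.79] F [-2.5  1.1  3.7] w 0.0216
```

```bash
python3 -m creep '[[[0,-0.0002,-0.0064],0],[[0,-0.0006,-0.0063],0],[[0,-0.001,-0.0063],0],[[0,-0.0013,-0.0062],0],[[0,-0.0017,-0.0061],0],[[0,0,0],0]]' 255; python3 -m creep '[[[0,-0.0021,-0.006],0],[[0,-0.0024,-0.0059],0],[[0,-0.0028,-0.0057],0],[[0,-0.0031,-0.0055],0],[[0,-0.0034,-0.0053],0],[[0,0,0],0]]' 255
python3 - <<'E'
from g import *
p=np.load("p.npy"); T=Cam("top"); S=Cam("side"); t=bot.state()["tcp_pos"]; print(t)
cs={"top":T,"side":S}; c={}
for n in cs:
    for k in("mark_tip","grip_bar","mark"):
        r=bot.cut_out(n,k); print(n,k,[(round(d["p"],2),np.round(d["position"],1).tolist(),int(d["region"].sum())) for d in r][:2])
a=S.im[175:255,340:440]; b=T.im[225:325,345:445]
cv2.imwrite("pics/m8.png",np.hstack([cv2.resize(a,(500,400),interpolation=cv2.INTER_CUBIC),cv2.resize(b,(400,400),interpolation=cv2.INTER_CUBIC)])[:, :800])
b0=cv2.imread("pics/top0.png")[280:320,360:440]; cv2.imwrite("pics/m8.png",np.vstack([cv2.imread("pics/m8.png")[:,:500],cv2.resize(b0,(500,250),interpolation=cv2.INTER_CUBIC)])[:600])
E
```

```text
clock: 22.75
tcp_pos: [0.4581, -0.3084, 0.0214]
orientation: [-0.002, 1.0, 0.014, -0.001]
wrist_force: [0.1, 5.9, -5.3]
width: 0.0214
clock: 23.35
tcp_pos: [0.4575, -0.294, 0.0492]
orientation: [-0.003, 1.0, 0.015, -0.001]
wrist_force: [1.5, 6.1, -9.1]
width: 0.0214
[ 0.45755902 -0.29426978  0.04886607]
top mark_tip [(0.28, [284.6, 168.5], 4)]
top grip_bar [(0.93, [384.4, 238.8], 2598), (0.5, [338.9, 249.4], 9336)]
top mark [(0.2, [321.1, 274.2], 1043)]
side mark_tip [(0.43, [407.8, 205.3], 62)]
side grip_bar [(0.83, [363.6, 217.1], 2516)]
side mark []
```

View pics/m8.png

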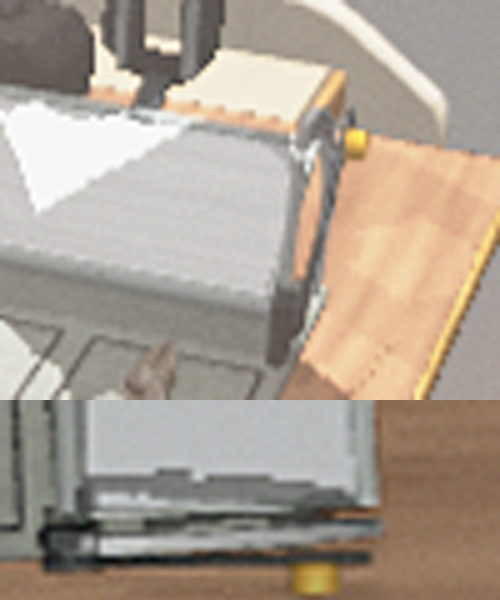

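Run:
```python
from g import *
p=np.load("p.npy"); T=Cam("top"); S=Cam("side")
def A(n,a,b):
    X,e=tri((T,S),(a,b)); s=w2s(X,p)[0]; print(n,s.round(4),"ang",round(np.arctan2(s[2]-.03,s[0]-.025),3),"r",round(np.hypot(s[2]-.03,s[0]-.025),4),e)
A("knob",(410.4,308.3),(411.0,203.4)); A("tip",(419.,305.2),(410,197.5)); A("tip2",(419.,305.2),(410,199))
for th in(.6,.65,.7,.75,.8,.85,.9):
    q=s2w([[.025+.092*np.cos(th),-.0865,.03+.092*np.sin(th)]],p); print(th,"tip top",T.proj(q).round(1)[0],"side",S.proj(q).round(1)[0])
for th in(.5,.55,.6,.65,.7):
    q=s2w([[.025+.082*np.cos(th),y,.03+.082*np.sin(th)] for y in(.075,-.075)],p); print(th,"plate corners top",T.proj(q).round(1).tolist(),"side",S.proj(q).round(1).tolist())
a=S.im[185:225,305:425]; b=T.im[205:325,360:430]
cv2.imwrite("pics/m9.png",np.hstack([cv2.resize(a,(480,160),interpolation=cv2.INTER_CUBIC)]))
w=np.zeros((480,760,3),np.uint8); w[:160,:480]=cv2.resize(a,(480,160),interpolation=cv2.INTER_CUBIC); w[:480,480:760]=cv2.resize(b,(280,480),interpolation=cv2.INTER_CUBIC)
s0=cv2.imread("pics/side0.png")[185:245,385:425]; w[165:480,0:210]=cv2.resize(s0,(210,315),interpolation=cv2.INTER_CUBIC)
cv2.imwrite("pics/m9.png",w)
```

```text
knob [ 0.0819 -0.0916  0.0807] ang 0.728 r 0.0762 [[-0.1, -0.3], [0.2, 0.0]]
tip [ 0.0947 -0.0866  0.0874] ang 0.689 r 0.0904 [[-0.2, -0.6], [0.5, 0.0]]
tip2 [ 0.0953 -0.0868  0.0839] ang 0.653 r 0.0886 [[-0.1, -0.6], [0.4, 0.0]]
0.6 tip top [422.1 304.3] side [410.8 198.8]
0.65 tip top [420.9 304.4] side [410.7 197.6]
0.7 tip top [419.4 304.6] side [410.6 196.6]
0.75 tip top [417.8 304.7] side [410.5 195.6]
0.8 tip top [416.1 304.9] side [410.3 194.7]
0.85 tip top [414.3 305. ] side [410.1 193.9]
0.9 tip top [412.3 305.2] side [409.9 193.3]
0.5 plate corners top [[413.0, 204.9], [418.0, 297.0]] side [[336.4, 192.5], [404.2, 204.1]]
0.55 plate corners top [[412.0, 204.6], [417.1, 297.1]] side [[336.1, 191.4], [404.2, 203.0]]
0.6 plate corners top [[411.0, 204.4], [416.1, 297.2]] side [[335.8, 190.3], [404.1, 201.9]]
0.65 plate corners top [[409.8, 204.2], [414.9, 297.3]] side [[335.4, 189.3], [404.0, 200.9]]
0.7 plate corners top [[408.5, 204.0], [413.6, 297.4]] side [[335.1, 188.4], [403.9, 200.0]]
```

View pics/m9.png

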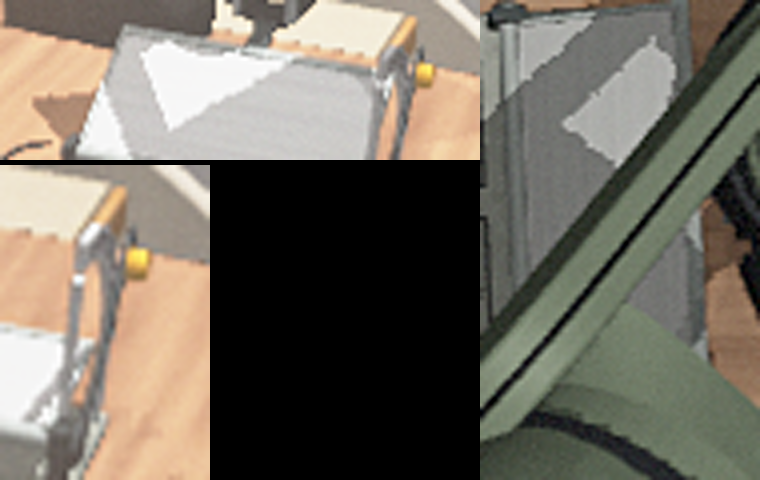

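The pointer measures about 0.69–0.73 rad (tip from the side 0.68, from the top 0.71, knob 0.728). The plate corners put the reflector at about 0.56. I'll go up another 0.14 rad, pulling in the radius slightly because the wrist shows about 10 N radial.

```bash
python3 -m creep '[[[0,-0.0025,-0.0028],0],[[0,-0.0025,-0.0028],0],[[0,-0.0027,-0.0026],0],[[0,-0.0028,-0.0026],0],[[0,0,0],0],[[0,0,0],0],[[0,0,0],0]]' 255
python3 - <<'E'
from g import *
p=np.load("p.npy"); T=Cam("top"); S=Cam("side"); np.save("T9.npy",T.im); np.save("S9.npy",S.im)
t=bot.state()["tcp_pos"]; d=w2s(t,p)[0]-w2s([.4584,-.3166,-.0092],p)[0]; print(t,bot.state()["wrist_force"],"FK ang",np.arctan2(d[2],d[0]+.106),np.hypot(d[2],d[0]+.106))
# far plate edge, side: strongest edge down columns; top: along rows
gs=cv2.GaussianBlur(cv2.cvtColor(S.im,cv2.COLOR_BGR2GRAY),(3,3),0).astype(float)
for c in(340,345,350,388,392): 
    g=np.diff(gs[178:206,c]); print("side col",c,"profile",gs[178:206:1,c].astype(int).tolist())
gt=cv2.cvtColor(T.im,cv2.COLOR_BGR2GRAY)
for r in(208,212,216): print("top row",r,gt[r,398:420].tolist())
# predictions
for th in(.6,.65,.7,.75,.8):
    ys=np.linspace(-.075,.075,61); q=s2w([[.025+.082*np.cos(th),y,.03+.082*np.sin(th)] for y in ys],p); a=S.proj(q);b=T.proj(q)
    print(th,"side",[round(float(np.interp(c,a[::-1,0],a[::-1,1])),1) for c in(340,345,350,388,392)],"top",[round(float(np.interp(r,b[::-1,1],b[::-1,0])),1) for r in(208,212,216)])
E
```

```text
clock: 24.55
tcp_pos: [0.4573, -0.285, 0.0599]
orientation: [-0.002, 1.0, 0.015, -0.001]
wrist_force: [1.3, 6.0, -8.8]
width: 0.0213
[ 0.45725683 -0.28497695  0.05988653] [ 1.28982764  4.94068222 -8.67507725] FK ang 0.7486734773550611 0.10149819377932828
side col 340 profile [102, 108, 113, 113, 109, 103, 98, 96, 96, 94, 101, 126, 151, 165, 181, 194, 197, 195, 201, 223, 241, 246, 244, 242, 242, 240, 232, 220]
side col 345 profile [114, 115, 113, 112, 111, 108, 104, 100, 97, 95, 93, 104, 134, 155, 164, 187, 220, 240, 246, 245, 245, 245, 245, 245, 245, 245, 245, 245]
side col 350 profile [110, 110, 108, 105, 102, 101, 102, 102, 101, 100, 99, 95, 106, 139, 159, 165, 182, 195, 206, 228, 244, 246, 245, 245, 245, 245, 245, 245]
side col 388 profile [154, 155, 155, 154, 154, 153, 166, 203, 230, 236, 236, 236, 235, 236, 237, 237, 237, 238, 228, 195, 160, 155, 175, 192, 198, 199, 199, 197]
side col 392 profile [155, 156, 156, 156, 155, 156, 154, 170, 209, 233, 236, 235, 236, 236, 236, 236, 236, 236, 238, 229, 195, 156, 146, 161, 175, 187, 195, 197]
top row 208 [115, 114, 117, 114, 112, 110, 113, 92, 89, 101, 106, 83, 84, 90, 95, 86, 95, 80, 25, 15, 31, 71]
top row 212 [111, 115, 110, 112, 111, 115, 108, 89, 94, 99, 103, 83, 81, 93, 74, 7, 8, 50, 67, 67, 50, 51]
top row 216 [172, 161, 105, 106, 106, 110, 114, 111, 91, 94, 96, 81, 64, 38, 66, 60, 46, 42, 51, 86, 114, 118]
0.6 side [191.0, 191.9, 192.7, 199.2, 199.9] top [411.2, 411.4, 411.6]
0.65 side [190.1, 190.9, 191.8, 198.2, 198.9] top [410.0, 410.3, 410.5]
0.7 side [189.2, 190.0, 190.9, 197.3, 198.0] top [408.8, 409.0, 409.2]
0.75 side [188.4, 189.3, 190.1, 196.5, 197.1] top [407.4, 407.6, 407.8]
0.8 side [187.7, 188.6, 189.4, 195.7, 196.4] top [405.8, 406.1, 406.3]
```

The camera measures the reflector at about 0.71 rad (side edges 0.70–0.73, top 0.70; arm displacement says 0.75). That matches the pointer's 0.71. Last steps are a steadiness check and a scene check, then I hand in.

```bash
python3 -m creep '[[[0,0,0],0],[[0,0,0],0],[[0,0,0],0],[[0,0,0],0],[[0,0,0],0]]' 255
python3 - <<'E'
from g import *
p=np.load("p.npy"); T=Cam("top"); S=Cam("side")
for n,k in(("top","cutters"),("top","pliers"),("top","loupe"),("side","gold_ring"),("side","loupe"),("side","mark_tip"),("side","pliers"),("side","cutters")): print(n,k,[(round(d["p"],2),np.round(d["position"]).tolist()) for d in bot.cut_out(n,k)][:1])
d=bot.cut_out("side","pliers")
s=bot.state(); print(s["tcp_pos"].round(4),s["joint_velocities"].round(3),s["wrist_force"].round(1),s["width"])
old=cv2.imread("pics/side0.png").astype(int)[190:215,405:418]; yel=lambda a:np.argwhere((a[...,2]>170)&(a[...,0]<90)&(a[...,1]>120)).mean(0)
print("knob side old/new",yel(old),yel(S.im.astype(int)[190:215,405:418]))
bot.job_done()
E
```

```text
clock: 25.15
tcp_pos: [0.4573, -0.285, 0.0599]
orientation: [-0.002, 1.0, 0.015, -0.001]
wrist_force: [0.9, 6.5, -9.0]
width: 0.0215
top cutters [(0.75, [321.0, 228.0])]
top pliers [(0.95, [322.0, 272.0])]
top loupe [(0.8, [211.0, 299.0])]
side gold_ring []
side loupe [(0.7, [340.0, 328.0])]
side mark_tip [(0.7, [409.0, 204.0])]
side pliers [(0.8, [371.0, 266.0])]
side cutters [(0.93, [327.0, 250.0])]
[ 0.4573 -0.285   0.0599] [ 0.001  0.    -0.    -0.001  0.001 -0.001] [ 1.4  5.5 -8.3] 0.021340317509751
knob side old/new [13.4  6.4] [13.77777778  6.22222222]
the job is handed in; nothing more can be done
```

The side cutters are lying released in the empty field. The reflector is raised in line with the pointer, with the gripper still holding it. I handed in at about 25.6 s of the 43 s allowed.

- **Cutters:** after I let go, the top camera put them within 2 mm of the field centre and 0.005 rad from straight, jaws the same way as the pliers. They were still in place at the end.
- **Reflector:** the side view reads 0.70–0.73 rad and the top view 0.70. The pointer, measured with the same cameras, reads 0.68–0.73, so the mismatch should be about 0.03 rad against the 0.07 allowed. At hand-in the arm was still, the gripper was closed on the bar at 21 mm, and the wrist read about 10 N.
- **Other objects:** pliers, loupe and pointer knob match their starting pixels to within 1–3 px. The ring was not detected in the last picture, so its position at the end is unconfirmed. It was visible in place in earlier pictures, and the arm was not sent near it afterwards.

**Checks that failed or disagreed:**
- **Fingertip height:** the real fingertips sit about 30–35 mm above the reported TCP. My first two grasps closed in the air above the cutters without moving them. I found the offset in the side picture and confirmed it by touch on the third attempt.
- **Reflector angle from the arm:** arm displacement gives 0.75 rad, about 0.04 more than the cameras. I went with the cameras because they measured the pointer too.
- **Cutters' grip width:** the gripper read 40 mm on handles given as 46 mm wide, but the placement check came out fine.

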